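# Hang the cup carrier on the bench rail and slide it to the pointer

### The job

Hook the carrier that has the round cup onto the low bench rail at the rail's open right-hand end, where no keeper bar runs above it, with its back plate towards the robot. Then slide it along the rail, under the keeper bar, until the middle of the carrier is in line with the white pointer clipped to the front of the stand, and leave it hanging there freely and upright. Leave the carrier with the rectangular tray and the glass beaker standing where they are.

Things in the scene. Friction and masses are not known exactly. Their poses are not given: they have to be found in the camera images.
- cup_carrier: The carrier to hang: aluminium sheet hanger 166 mm tall, 36 mm wide (y), about 0.15 kg, standing on a grey round cup (48 mm across, 36 mm high). Origin: centre of the cup's underside, below the middle of the hook. Axes: z up; y across its width (it slides along y); x from its flat back plate (outer face x = -27 mm, towards the robot at the start) to the hook's open side.
- cup_carrier_grip (a point): Grasp point in the cup carrier's grip tab, on its centre line, 142 mm above its underside. The tab is a grey upright block above the hook, 14 mm thick (x), 30 mm wide (y), from z = 112 to 166 mm of the carrier: grip it from above across the 30 mm, fingers closing along y. Axes as the carrier.
- cup_carrier_seat (a point): Where the rail's centre lies in the cup carrier when it is seated: on its centre line, 103 mm above its underside, 39 mm below cup_carrier_grip. The hook over it is an upside-down V of 3 mm sheet (90 degrees, inner ridge along y at z = 110 mm, from x = -11 to 11 mm), so it centres itself on the rail. Axes as the carrier.
- cup_carrier_lip (a point): Lower edge of the hook's lip (x = 12.5, z = 86 mm of the carrier; 3 mm thick). Between it and the cup's rim (z = 36 mm) the +x side is open and the rail enters there: bring the carrier to the rail from the robot's side, raised 27 to 60 mm above its hung height, until the hook's ridge is over the rail, then lower it. Axes as the carrier.
- tray_carrier_grip (a point): The other carrier, to be left alone: the same hanger and tab, but with an open rectangular tray (48 x 64 x 24 mm) at the bottom in place of the round cup. The point lies in its grip tab, 142 mm above its underside. The two carriers may stand in each other's place.
- beaker_100: Glass beaker, 54 mm across, 70 mm high, standing loose on the worktop; leave it alone. Origin: centre of its underside.
- rail_stand: Fixed stand: grey base 130 x 360 x 12 mm and two aluminium posts 14 mm thick (y = -160 and 160 mm, 168 mm high) that carry a steel rail, 10 mm in diameter, along y, its centre line at x = 0, z = 160 mm. A carrier hangs with its underside at z = 57 mm. Origin: centre of the base's underside; x away from the robot, y along the rail to the left, z up.
- keeper_start (a point): Right-hand end of the keeper bar (8 mm diameter), at x = 14.5, y = -50, z = 171.5 mm of the stand. The bar runs parallel to the rail from here to y = 150 mm and stops a hook from going on or off there; a seated hook passes under it with about 6 mm to spare. Its supports (y = -50 and 150 mm) stand 52 mm behind the rail. Axes as the stand.
- rail_mid (a point): Middle of the rail's centre line (y = 0 of the stand, 160 mm up). Axes as the stand.
- rail_load (a point): Point on the rail's centre line in the middle of its open right-hand part (103 mm right of rail_mid; that part runs from y = -153 to -50 mm of the stand). Axes as the stand.
- pointer_tip (a point): Tip of the white plastic pointer (22 mm wide clip, 45 mm high) fixed on the front edge of the stand's base, 64 mm in front of the rail, somewhere along the part under the keeper bar. Axes as the stand: its place along the stand's y is where the middle of the carrier must come.
There are look-alikes about, which are no part of the job. Leave any pink or turquoise look-alike of the cup_carrier alone.

How it is judged:
By the outcome, as a careful person would: the job done as asked, in the order asked, and still so for the second after the job is handed in, with the robot touching nothing.
It also fails if it takes over 46 s, if anything falls off the work surface, if the arm or the gripper's body presses on something with over 40 N, if the wrist force passes 120 N, or if a joint passes its speed limit or range.

### The arm

A 7-joint arm with a two-finger parallel gripper is mounted at the origin on a cart in front of the work surface, level with it; the furniture and walls round the work are solid. World frame = base frame: x ahead of the robot, y to its left, z up, the work surface at z = 0. Lengths are in m, angles in rad, forces in N, time in s.
With the tool pointing down it reaches from about 0.4 to 0.875 m from the base axis. Payload 19.3 kg.
Tool frame: the origin (TCP) lies midway between the tips of the shut fingers; the grasp point (between the pads) lies 19 mm behind it; z points along the fingers, y is the line along which they close (so a half turn about z gives the same grasp; the last joint's range is limited). The gripper opens to 85 mm and grips with 20 to 120 N. Pads are 22 mm wide; open, the fingers measure 114 mm over their backs; the gripper's body (76 mm by 85 mm) begins 54 mm behind the grasp point. The pads swing forward as they close: fully open they stand 13 mm farther back than shut.
Start: joints at [-0.07, 0.521, -0.036, 1.599, 0.021, 1.021, -0.113], TCP at [0.625, -0, 0.231] pointing down, gripper open.
Joint ranges: [-2.91, 2.91], [-0.3, 2.13], [-1.5, 1.42], [0.17, 2.43], [-1.26, 4.41], [0.16, 1.93], [-2.52, 2.52]. Speed limits (rad/s): [1.89, 1.89, 2.39, 2.39, 3.01, 3.01, 3.01].

### API

Orientations are given as [roll, pitch, yaw] about the fixed x, y, z axes, in that order (R = Rz(yaw) Ry(pitch) Rx(roll)).
In Python, from workcell import * gives the robot as it stands. The module is installed in compiled form; this text tells all that it offers.
- The arm moves only by the tool play_rows, never from a script. Its argument "deltas" is a list of rows, each a list of 7 numbers: the shift along the tool's x, y, z in units of 500 mm (1.0 is 500 mm), then the turn, a rotation vector about the tool's x, y, z in units of 120 degrees (1.0 is 120 degrees), then the closure, from 0 (fully open) to 1 (shut). A call has 1 to 10 rows; each row is the pose to reach, as a shift and turn from the pose commanded when the call began, along the tool's axes at that moment; what a row does not reach only later rows make up. A row lasts 1/10 s, in which the tool goes at most 50 mm and 8.59 degrees, less where a joint would pass 70% of its speed; a pose out of reach is approached as far as the arm can. A call with a number of a shift or a turn outside -1 to 1 is refused whole. A call with a gripper value outside its range is refused whole. The fingers move at their own pace and stop on an object; "newtons" is the grip in N (left out, the last holds). Time passes only in rows, so rows that repeat a pose let the fingers close. It gives the time, the measured TCP pose, the force, the opening and the grip force at its end, in the units of the state.
- observe(): the state, without advancing time (a new reading comes with each control period).
- grab_frame(name): name is "scene" or "side" or "wrist"; returns the picture (400x640x3 uint8, red, green, blue); there is no depth.
- get_calibration(name): a dict with "fovy" (degrees; the focal length in pixels is half the picture's height over the tangent of half this angle, whatever the lens; pixels are square), "cx", "cy" (the principal point, pixels), "xyz" and "rotation" of the camera in the world. Camera axes: x right, y down, z forward; pixel columns grow to the right and rows downward; lengths in m; the calibration is good to about 2 mm. A picture is of the moment at which its call begins: read the wrist's pose just before it. get_calibration takes no time and is no camera call; for the wrist camera it gives the pose at the moment of the call.
- job_done(): hands the job in; it is judged then, once.
The state is a dict: "clock": time; "qpos": joint angles; "qd": joint speeds; "joint_efforts": joint torques, N m; "position": TCP position; "tool_rot": TCP orientation; "force": force on the tool from outside, world axes, zero at the start; "moment": the same for the moment, N m; "grip_width": finger opening in m; "finger_force": force on a finger pad.
Only numpy, scipy, OpenCV 4.12 (cv2) and the standard library are available. Lean on these libraries where they do the work, as an engineer would, in place of code of your own. Each camera call takes 0.05 s, during which the arm holds its last target. There are 200 camera calls.

## Working session

There is one attempt and no reset: what is moved stays moved. The work goes in short steps, Python scripts to look and compute and a tool call to move; the robot and the scene stay as the last step left them, time stands still between calls to the robot, and variables do not carry over. Pictures are saved under pics/ and viewed, at most 10 in all, crops included, and the job is handed in when it is done.

Besides the shell and the picture viewer there is one more tool, called after "Call:" as a command line: name --pt "numbers of a row" for each row, then --argument value for the rest. play_rows: Moves the arm, as the interface text tells. Its arguments: {"type":"object","properties":{"deltas":{"type":"array"},"newtons":{"type":"number"}},"required":["deltas"]}

```bash
mkdir -p pics; cat > h.py <<'E'
from workcell import *
import numpy as np, cv2
def K(c): return 200/np.tan(np.radians(c["fovy"])/2)
def ray(c,uv):
    f=K(c); R=np.array(c["rotation"]); 
    d=R@np.array([(uv[0]-c["cx"])/f,(uv[1]-c["cy"])/f,1]); return np.array(c["xyz"]),d/np.linalg.norm(d)
def tri(*cu):
    A=np.zeros((3,3));b=np.zeros(3);L=[]
    for c,uv in cu:
        o,d=ray(c,uv);P=np.eye(3)-np.outer(d,d);A+=P;b+=P@o;L.append((o,P))
    x=np.linalg.solve(A,b); return x.round(4),[round(float(np.linalg.norm(P@(x-o)))*1e3,1) for o,P in L]
def onplane(c,uv,z):
    o,d=ray(c,uv); return (o+d*(z-o[2])/d[2]).round(4)
def proj(c,p):
    q=np.array(c["rotation"]).T@(np.array(p)-c["xyz"]);f=K(c); return (q[:2]/q[2]*f+[c["cx"],c["cy"]]).round(1)
def snap(n,name):
    im=grab_frame(n); cv2.imwrite(f"pics/{name}.png",im[:,:,::-1]); return im
E
python3 - <<'E'
from h import *
import pickle
C={}
s=observe();print(s)
ims=[]
for n in("scene","side","wrist"):
    C[n]=get_calibration(n); ims.append(snap(n,n+"0")); print(n,C[n])
pickle.dump(C,open("c0.pkl","wb"))
E
```

```text
{'clock': 0.0, 'qpos': array([-0.07019638,  0.52200761, -0.03633957,  1.59996854,  0.02118366,
        1.02111981, -0.11281337]), 'qd': array([ 3.04718673e-03, -1.26195715e-03,  4.93014586e-04, -4.72078326e-04,
        4.55042188e-05, -3.67870578e-04, -2.08537626e-03]), 'joint_efforts': array([-4.24098413e-03, -9.27110124e+01,  1.97758444e+00, -3.69928443e+01,
        1.76317629e-02,  8.19846697e-03, -6.58496788e-05]), 'position': array([ 6.24674102e-01, -2.67251027e-05,  2.30743720e-01]), 'tool_rot': array([-3.14047520e+00,  5.99091406e-05,  1.57077069e+00]), 'force': array([-0.20605846, -1.37242185,  0.38132723]), 'moment': array([-0.00756925,  0.04181697, -0.00416534]), 'finger_force': 0.0, 'grip_width': 0.08564960346244119}
scene {'fovy': 48.46180718711721, 'cx': 320.3888605569924, 'cy': 205.2832145306362, 'xyz': array([ 0.17011491, -0.77991582,  1.03975259]), 'rotation': array([-2.43727918,  0.01126222, -0.46933597])}
side {'fovy': 44.362359275983565, 'cx': 325.2517680935713, 'cy': 199.50678356108543, 'xyz': array([ 1.03811834, -0.82344169,  0.67116   ]), 'rotation': array([-2.13129872,  0.01212478,  0.61407828])}
wrist {'fovy': 58.84076971182424, 'cx': 320.3539020409314, 'cy': 199.16345104794877, 'xyz': array([0.6240554 , 0.07285023, 0.37390984]), 'rotation': array([ 2.85168846e+00,  2.51049788e-04, -1.41152373e-03])}
```

```bash
sed -i 's/R=np.array(c\["rotation"\])/R=rot(c)/; s/np.array(c\["rotation"\]).T/rot(c).T/' h.py; cat >> h.py <<'E'
from scipy.spatial.transform import Rotation
def rot(c): return Rotation.from_euler("xyz",c["rotation"]).as_matrix()
E
```

```text
(no output)
```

View pics/scene0.png

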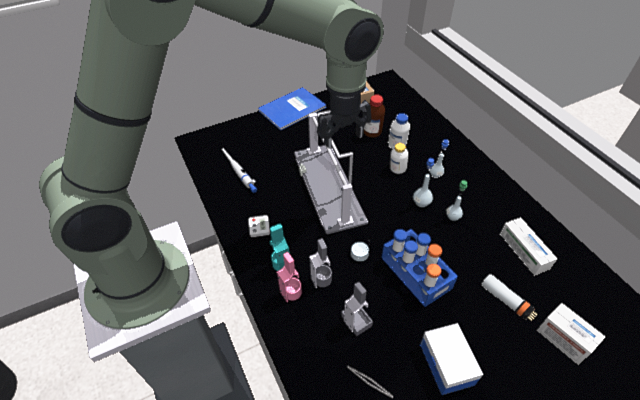

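View pics/side0.png

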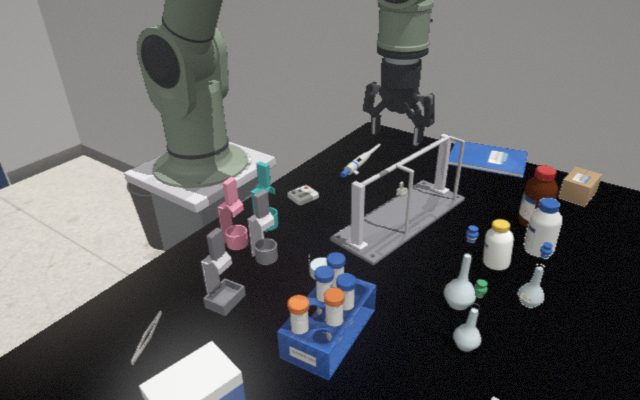

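Candidates in the scene view are turquoise (279,245), pink (290,278), grey with a round cup (320,265) and grey with a rectangular tray (357,308). In the side view the grey round one is at (263,228). That one fits the description: it is grey with a round cup. I'll confirm it in enlarged crops, which also show the rail and pointer.

```bash
python3 - <<'E'
import cv2,numpy as np
a=cv2.imread("pics/scene0.png");b=cv2.imread("pics/side0.png")
r=lambda i,x,y,w,h,W,H:cv2.resize(i[y:y+h,x:x+w],(W,H),interpolation=cv2.INTER_CUBIC)
A=r(a,260,220,120,120,400,400)
B=r(b,190,150,120,120,400,400)
cv2.imwrite("pics/crop1.png",np.hstack([A,B]))
A=r(a,285,100,90,135,400,600)
B=r(b,325,125,150,135,400,360)
o=np.zeros((600,800,3),np.uint8);o[:,:400]=A;o[:360,400:]=B
cv2.imwrite("pics/crop2.png",o)
E
```

```text
(no output)
```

View pics/crop1.png

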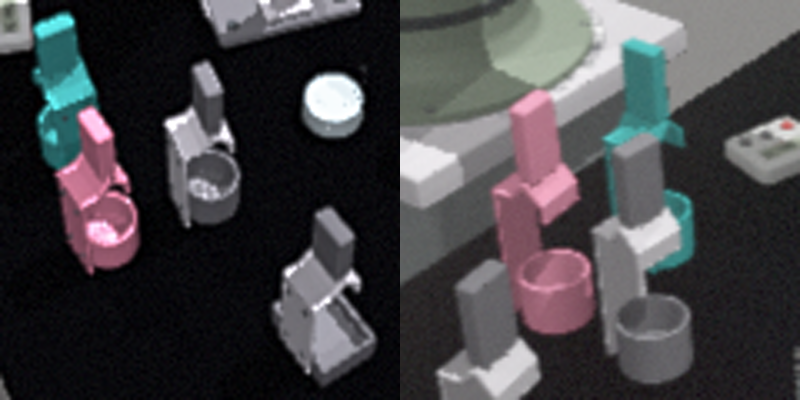

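View pics/crop2.png

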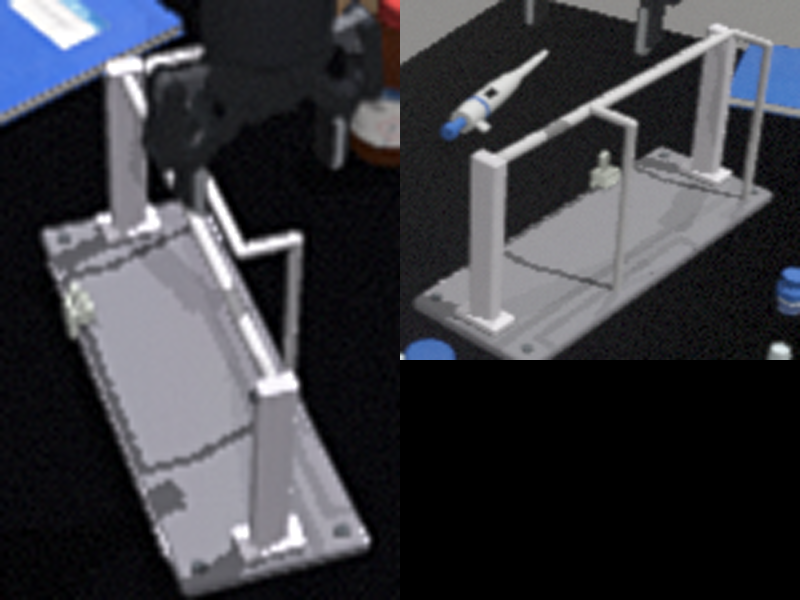

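The crops confirm the target: a grey tab above a round cup, with its tab top at scene (321,240) and side (261,193). They also show the stand's posts, the keeper start and the white pointer at scene (302,165) and side (401,182).

```bash
python3 - <<'E'
from h import *
import pickle
C=pickle.load(open("c0.pkl","rb"));a,b=C["scene"],C["side"]
for n,u,v in [("cuprim",(323,273.5),(266.5,245.4)),("tabtop",(321,240),(261.1,193.5)),("Rpost",(346.9,186.6),(358,185)),("Lpost",(313,114.9),(444.3,138.1)),("pointer",(301.9,165.3),(401.1,182.4)),("keeper",(338.8,156.3),(398.9,165.5)),("traytab",(260+325/3.333,220+213/3.333),(190+85/3.333,150+265/3.333)),("pinktab",(260+93/3.333,220+113/3.333),(190+137/3.333,150+95/3.333)),("turqtab",(260+55/3.333,220+18/3.333),(190+244/3.333,150+43/3.333))]:
    print(n,*tri((a,u),(b,v)))
E
```

```text
cuprim [ 0.4481 -0.2211  0.0322] [3.1, 3.1]
tabtop [ 0.4476 -0.215   0.1642] [3.4, 3.4]
Rpost [ 0.5911 -0.0851  0.1642] [0.7, 0.7]
Lpost [0.6439 0.2276 0.1634] [2.0, 2.0]
pointer [0.5682 0.1605 0.0429] [2.7, 2.7]
keeper [0.6255 0.0241 0.17  ] [1.6, 1.6]
traytab [ 0.4659 -0.3591  0.1664] [1.0, 1.0]
pinktab [ 0.3605 -0.2133  0.1673] [0.1, 0.1]
turqtab [ 0.37   -0.123   0.1674] [0.4, 0.4]
```

View pics/wrist0.png

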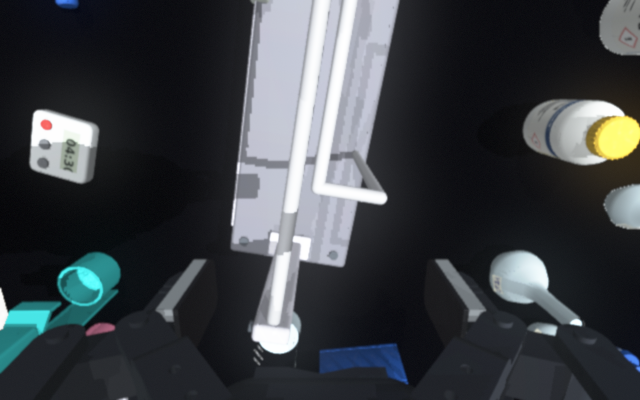

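```bash
python3 - <<'E'
from h import *
import pickle
C=pickle.load(open("c0.pkl","rb"));w=C["wrist"]
for n,p in dict(pointer=[.568,.1605,.045],R=[.591,-.085,.168],L=[.644,.2276,.168],k=[.6255,.024,.1715]).items(): print(n,proj(w,p))
E
```

```text
pointer [251.8 -18.3]
R [272.4 334.4]
L [ 366.2 -280.9]
k [323.  180.3]
```

The view shows the pointer clip cut off at the top (260,0), the keeper start at (321,188) and the right post's top at (271,330). All three agree with my projections. I'm moving over the carrier.

Call:
play_rows --pt "-0.08 -0.07 -0.1 0 0 0.07 0" --pt "-0.434 -0.39 -0.1 0 0 0.75 0" --pt "-0.434 -0.39 -0.1 0 0 0.75 0" --pt "-0.434 -0.39 -0.1 0 0 0.75 0" --pt "-0.434 -0.39 -0.1 0 0 0.75 0" --pt "-0.434 -0.39 -0.1 0 0 0.75 0" --pt "-0.434 -0.39 -0.1 0 0 0.75 0" --pt "-0.434 -0.39 -0.1 0 0 0.75 0" --pt "-0.434 -0.39 -0.1 0 0 0.75 0" --pt "-0.434 -0.39 -0.1 0 0 0.75 0"

```text
clock: 1.15
position: [0.4298, -0.2171, 0.2813]
tool_rot: [-3.141, 0.0, 0.068]
force: [0.6, -0.9, -0.2]
grip_width: 0.0852
finger_force: 0.0
```

Call:
play_rows --pt "0 0 0 0 0 0 0" --pt "0 0 0 0 0 0 0" --pt "0 0 0 0 0 0 0" --pt "0 0 0 0 0 0 0"

```text
clock: 1.55
position: [0.4299, -0.217, 0.2813]
tool_rot: [-3.142, 0.0, 0.076]
force: [0.9, 0.0, -0.9]
grip_width: 0.0852
finger_force: 0.0
```

```bash
python3 - <<'E'
from h import *
import pickle
s=observe();print(s["clock"],s["position"],s["tool_rot"],s["qpos"],s["force"])
c=get_calibration("wrist");snap("wrist","w1");pickle.dump(c,open("c1.pkl","wb"))
print(c["xyz"],c["rotation"],proj(c,[.448,-.217,.166]),proj(c,[.448,-.217,.036]))
E
```

```text
1.55 [ 0.42993503 -0.21704886  0.28126968] [-3.14153294e+00  6.98072108e-05  7.63290635e-02] [ 0.06677669  0.24291264  0.33702827  1.91676438 -0.09486065  0.99723767
 -1.04826375] [ 0.87223729  0.02768801 -0.90504316]
[ 0.50162868 -0.21131346  0.42440025] [ 2.85266073e+00 -2.21287485e-04 -1.49581404e+00] [322.5 169.6] [321.8 145.2]
```

View pics/w1.png

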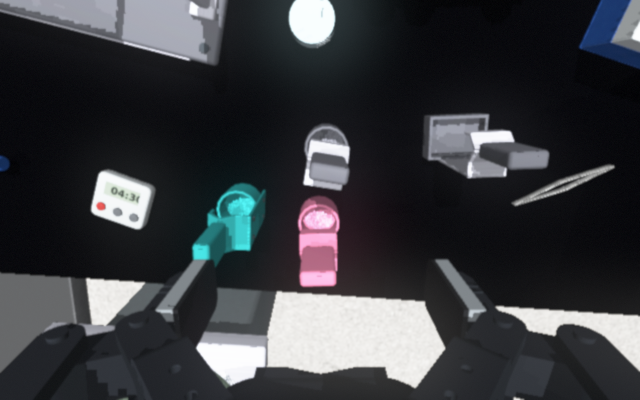

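The view shows the target's tab near (328,165) with its cup above at (326,140), the pink one at (318,250), turquoise at (228,220) and the tray one at (480,145). I'll enlarge the target.

```bash
python3 - <<'E'
import cv2
a=cv2.imread("pics/w1.png");cv2.imwrite("pics/w1c.png",cv2.resize(a[115:195,290:370],(600,600),interpolation=cv2.INTER_CUBIC))
E
```

```text
(no output)
```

View pics/w1c.png

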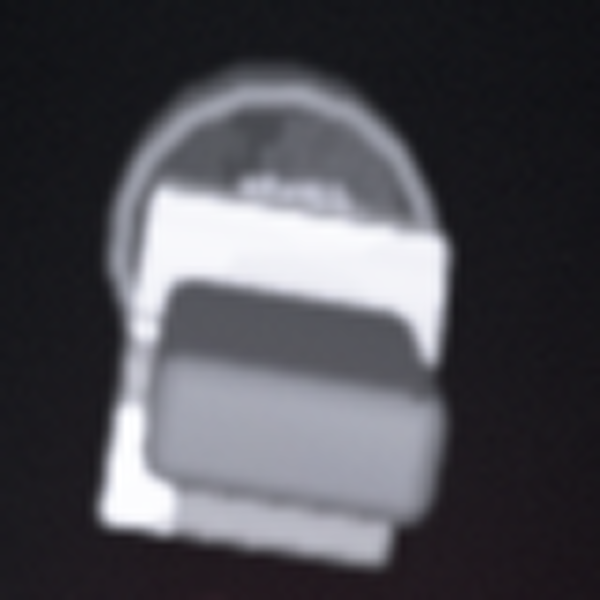

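```bash
python3 - <<'E'
from h import *
import pickle
c=pickle.load(open("c1.pkl","rb"));C=pickle.load(open("c0.pkl","rb"))
P=[onplane(c,(290+x/7.5-.5,115+y/7.5-.5),.166) for x,y in [(165,355),(443,392),(428,522),(148,478)]]
P=np.array(P);print(P,P.mean(0)); y=(P[0]+P[3]-P[1]-P[2])/2;print(np.linalg.norm(y),"yaw",np.degrees(np.arctan2(-y[0],y[1])))
y=(P[0]-P[1]);print("yaw",np.degrees(np.arctan2(-y[0],y[1])))
m=(290+296/7.5-.5,115+437/7.5-.5)
print(tri((c,m),(C["scene"],(321,240)),(C["side"],(261.1,193.5))))
w=C["wrist"]
a=onplane(w,(282,290),.165);b=onplane(w,(321,2),.165);print("rail yaw",a,b,np.degrees(np.arctan2(-(b-a)[0],(b-a)[1])))
print(onplane(w,(271,330),.168),onplane(w,(321,188),.1715))
E
```

```text
[[ 0.4532 -0.2085  0.166 ]
 [ 0.4515 -0.2361  0.166 ]
 [ 0.4383 -0.2359  0.166 ]
 [ 0.4407 -0.2076  0.166 ]] [ 0.445925 -0.222025  0.166   ]
0.028025078055199045 yaw -4.194862445565747
yaw -3.5246350616986364
(array([ 0.4476, -0.2189,  0.1672]), [3.3, 4.9, 3.5])
rail yaw [ 0.5983 -0.0525  0.165 ] [0.6244 0.119  0.165 ] -8.653251626459294
[ 0.5902 -0.0815  0.168 ] [0.6243 0.0193 0.1715]
```

Call:
play_rows --pt "0.0314 0.0104 0.05 0 0 0.0715 0" --pt "0.0314 0.0104 0.1 0 0 0.0715 0" --pt "0.0314 0.0104 0.16 0 0 0.0715 0" --pt "0.0314 0.0104 0.22 0 0 0.0715 0" --pt "0.0314 0.0104 0.27 0 0 0.0715 0" --pt "0.0314 0.0104 0.31 0 0 0.0715 0" --pt "0.0314 0.0104 0.31 0 0 0.0715 0" --pt "0.0314 0.0104 0.31 0 0 0.0715 0" --pt "0.0314 0.0104 0.31 0 0 0.0715 0"

```text
clock: 2.5
position: [0.4466, -0.2213, 0.1274]
tool_rot: [3.141, -0.001, -0.075]
force: [-0.2, -0.1, -0.6]
grip_width: 0.0854
finger_force: 0.0
```

```bash
python3 - <<'E'
from h import *
s=observe();print(s["position"],s["tool_rot"],s["force"])
a=snap("wrist","w2");b=snap("scene","s2");d=snap("side","d2")
r=lambda i,x,y,w,h,W,H:cv2.resize(i[y:y+h,x:x+w],(W,H),interpolation=cv2.INTER_CUBIC)
o=np.hstack([r(a,120,100,400,300,400,300),r(b,260,180,120,90,400,300)])
o=np.vstack([o,np.hstack([r(d,200,130,120,90,400,300),np.zeros((300,400,3),np.uint8)])])
cv2.imwrite("pics/m2.png",o[:,:,::-1])
E
```

```text
[ 0.44656503 -0.22131712  0.1273706 ] [ 3.14127218e+00 -1.45242946e-03 -7.54279815e-02] [-0.15575382 -0.09534836 -0.60469586]
```

View pics/m2.png

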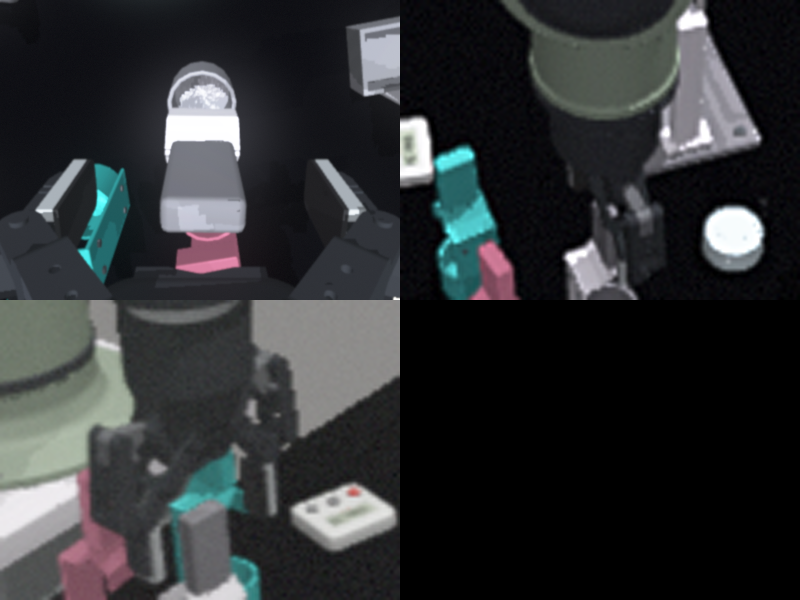

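The tab sits centred between the open fingers, at (203,185) in the wrist crop, and nothing else is between them. Closing now.

Call:
play_rows --pt "0 0 0 0 0 0 1" --pt "0 0 0 0 0 0 1" --pt "0 0 0 0 0 0 1" --pt "0 0 0 0 0 0 1" --pt "0 0 0 0 0 0 1" --pt "0 0 0 0 0 0 1" --pt "0 0 0 0 0 0 1" --pt "0 0 0 0 0 0 1" --newtons 50

```text
clock: 3.45
position: [0.4462, -0.2213, 0.1264]
tool_rot: [3.141, -0.0, -0.076]
force: [-1.3, -2.0, 4.3]
grip_width: 0.0292
finger_force: 50.1
```

```bash
python3 - <<'E'
from h import *
s=observe();print(s["position"],s["tool_rot"],s["qpos"],s["force"],s["grip_width"],s["finger_force"])
th=np.radians(-9.2);X=np.array([np.cos(th),np.sin(th)]);Y=np.array([-np.sin(th),np.cos(th)])
# stand origin from posts/keeper measurements
L=np.array([.6439,.2276]);R=np.array([.5905,-.0833]);print("c",(L+R)/2)
for n,p in [("ptr",[.5682,.1605]),("keep",[.625,.0215]),("R",R),("L",L)]:
    d=np.array(p)-(L+R)/2;print(n,d@X,d@Y)
E
```

```text
[ 0.44616605 -0.22125031  0.12644406] [ 3.14133340e+00 -4.10956746e-04 -7.57653702e-02] [ 0.12419509  0.49494673  0.2874126   2.03534706 -0.22703744  0.64053846
 -1.08479595] [-1.33727224 -1.97535243  4.30959073] 0.02916365996545606 50.07333755493164
c [0.6172  0.07215]
ptr -0.062495179921149946 0.0793793108222986
keep 0.01579764502416077 -0.04875137856195051
R -0.0015030076507530007 -0.15771916011696793
L 0.0015030076507531048 0.15771916011696796
```

Call:
play_rows --pt "0 0 -0.03 0 0 0 1" --pt "0 0 -0.09 0 0 0 1" --pt "0 0 -0.16 0 0 0 1" --pt "0 -0.03 -0.197 0 0 0.01 1" --pt "0.02 -0.09 -0.197 0 0 0.02 1" --pt "0.05 -0.16 -0.197 0 0 0.03 1" --pt "0.08 -0.23 -0.197 0 0 0.0417 1" --pt "0.11 -0.31 -0.197 0 0 0.0417 1" --pt "0.13 -0.38 -0.197 0 0 0.0417 1" --pt "0.1394 -0.418 -0.197 0 0 0.0417 1"

```text
clock: 4.45
position: [0.5317, -0.0144, 0.2242]
tool_rot: [-3.141, 0.001, -0.16]
force: [-0.2, -0.9, -2.0]
grip_width: 0.0294
finger_force: 49.9
```

Call:
play_rows --pt "0 0 0 0 0 0 1" --pt "0 0 0 0 0 0 1" --pt "0 0 0 0 0 0 1" --pt "0 0 0 0 0 0 1"

```text
clock: 4.85
position: [0.531, -0.0188, 0.2248]
tool_rot: [3.141, 0.0, -0.164]
force: [0.0, -0.3, -1.4]
grip_width: 0.0296
finger_force: 50.0
```

```bash
python3 - <<'E'
from h import *
import pickle
s=observe();print(s["position"],s["tool_rot"],s["qpos"][6],s["force"],s["grip_width"])
c=get_calibration("wrist");a=snap("wrist","w3");pickle.dump(c,open("c3.pkl","wb"))
cs=get_calibration("side");d=snap("side","d3")
o=np.vstack([cv2.resize(a,(560,350)),cv2.resize(d[130:255,280:480],(400,250),interpolation=cv2.INTER_CUBIC)[:, :].copy() if 0 else np.hstack([cv2.resize(d[130:255,280:480],(400,250),interpolation=cv2.INTER_CUBIC),np.zeros((250,160,3),np.uint8)])])
cv2.imwrite("pics/m3.png",o[:,:,::-1])
E
```

```text
[ 0.53100745 -0.01883774  0.22479455] [ 3.14140923e+00  1.91221387e-04 -1.64341788e-01] -1.6646079994320802 [ 0.02651742 -0.32640447 -1.43325862] 0.029568539629473724
```

View pics/m3.png

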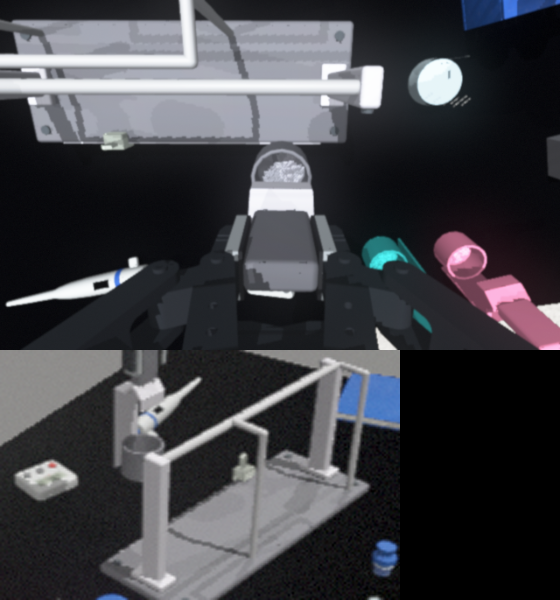

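The wrist view shows the carrier in front of the rail, which runs level at row ≈87 of the reduced picture and so parallel to the carrier. The post top is at (371,87), the keeper corner at (188,60) and the pointer at (115,140). I'll measure these numerically.

```bash
python3 - <<'E'
from h import *
import pickle
c=pickle.load(open("c3.pkl","rb"));C=pickle.load(open("c0.pkl","rb"))
g=cv2.imread("pics/w3.png",0).astype(float)
print(c["rotation"],c["xyz"])
pts=[]
for u in (60,100,150,180,240,270,300,340):
    col=g[84:116,u]; r=np.where(col>205)[0]; v=84+r.mean() if len(r) else -1; pts.append((u,v)); print(u,v,len(r),end=' | ')
a=np.array([onplane(c,p,.163) for p in pts if p[1]>0])
k=np.polyfit(a[:,1],a[:,0],1);print("\nrail yaw",-np.degrees(np.arctan(k[0])),"x at y=-.0295",np.polyval(k,-.0295), "resid",(a[:,0]-np.polyval(k,a[:,1])).round(4))
f=.875
for n,p,z in [("post",(371,87),.168),("keep",(188,58),.1715),("ptr",(115,137),.045)]: print(n,onplane(c,(p[0]/f,p[1]/f),z))
cv2.imwrite("pics/ptr.png",cv2.resize(np.hstack([cv2.imread("pics/w3.png")[125:195,95:175],cv2.imread("pics/d3.png")[165:235,365:445]]),(800,350),interpolation=cv2.INTER_CUBIC))
E
```

```text
[ 2.85257346e+00 -2.46017574e-04 -1.73651713e+00] [ 0.60195915 -0.0304973   0.3679122 ]
60 97.0 13 | 100 97.0 13 | 150 97.0 13 | 180 97.0 13 | 240 97.5 14 | 270 97.5 14 | 300 98.0 13 | 340 98.0 13 | 
rail yaw -9.720834840202093 x at y=-.0295 0.5999018519350834 resid [-0.0001 -0.      0.0001  0.0002 -0.      0.0001 -0.0001 -0.    ]
post [ 0.5897 -0.0855  0.168 ]
keep [0.6245 0.0213 0.1715]
ptr [0.576  0.1494 0.045 ]
```

View pics/ptr.png

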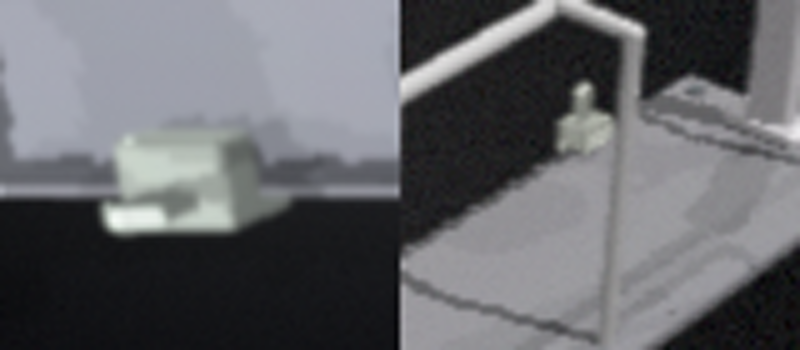

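The left crop shows the pointer's white top face at (135,218), which is wrist pixel (122,168.6). The right crop puts its tip at side pixel (401.6,183).

```bash
python3 - <<'E'
from h import *
import pickle
c=pickle.load(open("c3.pkl","rb"));C=pickle.load(open("c0.pkl","rb"))
w=(95+135/5-.5,125+218/5-.5);sd=(365+183/5-.5,165+88/5-.5)
p1=onplane(c,w,.045);p2=tri((c,w),(C["side"],sd));p3=tri((c,w),(C["side"],sd),(C["scene"],(301.9,165.3)));print(p1,p2,p3)
th=np.radians(-9.6);X=np.array([np.cos(th),np.sin(th)]);Y=np.array([-np.sin(th),np.cos(th)])
rail=np.array([.5999,-.0295]);post=np.array([.5900,-.0843])
L=np.array([.6439,.2276])
s0=(post@Y+.16+L@Y-.16)/2
k=np.array([.6245,.0213])
print("s0 posts",s0,post@Y+.16,L@Y-.16,"keeper",k@Y+.05, "keeper x",(k-rail)@X)
for p in (p1,p2[0],p3[0],onplane(c,(95+185/5-.5,125+185/5-.5),.03)): print("ptr stand x,y",(p[:2]-rail)@X,p[:2]@Y-s0,"abs",p[:2]@Y)
s=observe();t=s["position"];print("tcp stand x,y",(t[:2]-rail)@X,t[:2]@Y, t[:2]@Y-s0)
E
```

```text
[0.5672 0.1619 0.045 ] (array([0.5679, 0.1625, 0.045 ]), [0.9, 0.9]) (array([0.5677, 0.1616, 0.0432]), [1.3, 2.6, 3.5])
s0 posts 0.17353459434260093 0.17527409463745675 0.17179509404774515 keeper 0.1751487979138076 keeper x 0.015783650178756495
ptr stand x,y -0.06416160853366742 0.08068939719648704 abs 0.254223991539088
ptr stand x,y -0.06357147255574783 0.0813977329414306 abs 0.25493232728403153
ptr stand x,y -0.06361857989111741 0.08047698275872389 abs 0.2540115771013248
ptr stand x,y -0.06075334480632245 0.07852751413654496 abs 0.2520621084791459
tcp stand x,y -0.06959637906426512 0.0702592839958269 -0.10327531034677404
```

Call:
play_rows --pt "0.02 0 0 0 0 0 1" --pt "0.05 0 0 0 0 0 1" --pt "0.08 0 0 0 0 0 1" --pt "0.11 0 0 0 0 0 1" --pt "0.13 0 0 0 0 0 1" --pt "0.139 0 0 0 0 0 1" --pt "0.139 0 0 0 0 0 1" --pt "0.139 0 0 0 0 0 1" --pt "0.139 0 0 0 0 0 1"

```text
clock: 5.85
position: [0.5995, -0.0291, 0.2249]
tool_rot: [-3.141, 0.0, -0.163]
force: [0.2, -0.2, -2.8]
grip_width: 0.0294
finger_force: 50.0
```

Call:
play_rows --pt "0 0 0.015 0 0 0 1" --pt "0 0 0.03 0 0 0 1" --pt "0 0 0.045 0 0 0 1" --pt "0 0 0.06 0 0 0 1" --pt "0 0 0.07 0 0 0 1" --pt "0 0 0.076 0 0 0 1" --pt "0 0 0.078 0 0 0 1" --pt "0 0 0.078 0 0 0 1" --pt "0 0 0.078 0 0 0 1"

```text
clock: 6.75
position: [0.6, -0.0292, 0.1861]
tool_rot: [-3.141, -0.0, -0.163]
force: [-0.6, -0.4, -1.8]
grip_width: 0.0292
finger_force: 50.0
```

Call:
play_rows --pt "0 0 0.002 0 0 0 1" --pt "0 0 0.004 0 0 0 1" --pt "0 0 0.004 0 0 0 1"

```text
clock: 7.05
position: [0.5998, -0.0292, 0.1837]
tool_rot: [3.142, 0.0, -0.163]
force: [-0.1, 0.7, -2.1]
grip_width: 0.0295
finger_force: 50.0
```

Call:
play_rows --pt "0 0 0.002 0 0 0 1" --pt "0 0 0.002 0 0 0 1"

```text
clock: 7.25
position: [0.6001, -0.0292, 0.1834]
tool_rot: [-3.141, -0.001, -0.163]
force: [-2.7, 0.0, 6.6]
grip_width: 0.0293
finger_force: 51.2
```

Contact is at the predicted seated height (TCP 0.1834 against 0.183), so the hook is seated. Next I unload it slightly and slide.

Call:
play_rows --pt "-0.002 0 -0.002 0 0 0.0025 1" --pt "-0.002 -0.01 -0.002 0 0 0.0025 1" --pt "-0.002 -0.03 -0.002 0 0 0.0025 1" --pt "-0.002 -0.055 -0.002 0 0 0.0025 1" --pt "-0.0015 -0.08 -0.002 0 0 0.0025 1" --pt "-0.0015 -0.1 -0.002 0 0 0.0025 1" --pt "-0.001 -0.115 -0.002 0 0 0.0025 1" --pt "-0.001 -0.12 -0.002 0 0 0.0025 1" --pt "-0.001 -0.12 -0.002 0 0 0.0025 1"

```text
clock: 8.15
position: [0.6096, 0.0318, 0.1839]
tool_rot: [-3.141, -0.001, -0.167]
force: [4.2, 1.9, 1.9]
grip_width: 0.0293
finger_force: 50.4
```

Call:
play_rows --pt "0.0014 0 0 0 0 0 1" --pt "0.0014 -0.01 0 0 0 0 1" --pt "0.0014 -0.03 0 0 0 0 1" --pt "0.0014 -0.055 0 0 0 0 1" --pt "0.0014 -0.085 0 0 0 0 1" --pt "0.0014 -0.11 0 0 0 0 1" --pt "0.0014 -0.13 0 0 0 0 1" --pt "0.0014 -0.14 0 0 0 0 1" --pt "0.0014 -0.14 0 0 0 0 1"

```text
clock: 9.05
position: [0.6216, 0.1002, 0.1837]
tool_rot: [-3.141, 0.0, -0.167]
force: [2.0, 1.6, -0.1]
grip_width: 0.0297
finger_force: 50.3
```

Call:
play_rows --pt "0.001 -0.01 0 0 0 0 1" --pt "0.001 -0.03 0 0 0 0 1" --pt "0.001 -0.055 0 0 0 0 1" --pt "0.001 -0.08 0 0 0 0 1" --pt "0.001 -0.095 0 0 0 0 1" --pt "0.001 -0.103 0 0 0 0 1" --pt "0.001 -0.103 0 0 0 0 1" --pt "0.001 -0.103 0 0 0 0 1" --pt "0.001 -0.103 0 0 0 0 1"

```text
clock: 9.95
position: [0.6306, 0.1498, 0.1839]
tool_rot: [-3.141, 0.0, -0.168]
force: [-3.7, 3.2, 1.0]
grip_width: 0.0293
finger_force: 50.2
```

```bash
python3 - <<'E'
from h import *
import pickle
s=observe();t=s["position"];print(t,s["force"],t[0]*.16677+t[1]*.986,s["qpos"][6])
c=get_calibration("wrist");a=snap("wrist","w4");pickle.dump(c,open("c4.pkl","wb"));snap("scene","s4");snap("side","d4")
# expected pointer pixels and white-green blob in side / wrist
for n,cc in(("side",get_calibration("side")),("wrist",c),("scene",get_calibration("scene"))): print(n,proj(cc,[.5677,.162,.045]),proj(cc,[t[0],t[1],.223]))
E
```

```text
[0.63055971 0.14976555 0.18386743] [-3.74929159  3.21895896  0.9984247 ] 0.25282727320366205 -1.8959306450741218
side [400.6 182.2] [428.3 124.1]
wrist [318.9 256.5] [320.8 315.1]
scene [301.5 163.8] [320.2 115.4]
```

Call:
play_rows --pt "-0.001 -0.003 0.0006 0 0 0 1" --pt "-0.001 -0.003 0.0006 0 0 0 1" --pt "-0.001 -0.003 0.0006 0 0 0 1"

```text
clock: 10.4
position: [0.6305, 0.1506, 0.1836]
tool_rot: [3.141, -0.0, -0.169]
force: [-3.9, -2.7, 4.6]
grip_width: 0.0292
finger_force: 50.6
```

Call:
play_rows --pt "0 0 0 0 0 0 0.5" --pt "0 0 0 0 0 0 0.3" --pt "0 0 0 0 0 0 0.2" --pt "0 0 0 0 0 0 0.2" --pt "0 0 0 0 0 0 0.2" --pt "0 0 0 0 0 0 0.2"

```text
clock: 11.0
position: [0.6304, 0.1513, 0.1835]
tool_rot: [-3.142, -0.0, -0.168]
force: [-0.4, -0.5, 0.4]
grip_width: 0.0682
finger_force: 0.0
```

Released. I'll retreat upwards and away so the cameras can see the carrier.

Call:
play_rows --pt "0 0 -0.02 0 0 0 0.2" --pt "0 0 -0.06 0 0 0 0.2" --pt "0 0 -0.12 0 0 0 0.2" --pt "0 0 -0.18 0 0 0 0.2" --pt "-0.08 0 -0.24 0 0 0 0.2" --pt "-0.14 0 -0.26 0 0 0 0.2" --pt "-0.2 0 -0.26 0 0 0 0.2" --pt "-0.24 0 -0.26 0 0 0 0.2" --pt "-0.24 0 -0.26 0 0 0 0.2" --pt "-0.24 0 -0.26 0 0 0 0.2"

```text
clock: 12.0
position: [0.5124, 0.1714, 0.3144]
tool_rot: [-3.141, -0.001, -0.168]
force: [1.2, -0.4, -0.3]
grip_width: 0.0684
finger_force: 0.0
```

```bash
python3 - <<'E'
from h import *
import pickle
s=observe();print(s["clock"],s["position"],s["force"])
c=get_calibration("wrist");pickle.dump(c,open("c5.pkl","wb"))
a=snap("wrist","w5");snap("side","d5");snap("scene","s5")
th=np.radians(-9.6);X=np.r_[np.cos(th),np.sin(th),0];Y=np.r_[-np.sin(th),np.cos(th),0]
o=np.r_[.6304,.151,.057]   # expected carrier origin
cs=get_calibration("side");sc=get_calibration("scene")
for n,k in(("wrist",c),("side",cs),("scene",sc)):
    print(n,"top corners",[proj(k,o+X*x+Y*y+[0,0,.166]).tolist() for x,y in((-.007,-.015),(-.007,.015),(.007,.015),(.007,-.015))],"plate bottom",[proj(k,o+X*-.027+Y*y+[0,0,.0]).tolist() for y in(-.018,.018)],"ptr",proj(k,[.5677,.162,.045]),"cup",proj(k,o+[0,0,.018]))
g=cv2.cvtColor(a,cv2.COLOR_RGB2GRAY)
u,v=proj(c,o+[0,0,.166]);print(u,v)
x0,y0=int(u)-45,int(v)-30
for r in range(y0,y0+60,4):print(r,x0,' '.join(f"{q:3d}" for q in g[r,x0:x0+90:3])) if 0<=r<400 else 0
E
```

```text
12.0 [0.51238747 0.17144273 0.31438599] [ 1.22008031 -0.40092865 -0.32053041]
wrist top corners [[346.2, 23.0], [296.3, 23.1], [295.8, -3.0], [346.6, -3.1]] plate bottom [[337.9, 73.6], [304.1, 73.6]] ptr [320.7 108.6] cup [321.   43.9]
side top corners [[422.0, 125.0], [429.7, 121.2], [434.9, 122.8], [427.2, 126.8]] plate bottom [[408.3, 185.9], [417.0, 180.6]] ptr [400.6 182.2] cup [422.4 180.6]
scene top corners [[319.2, 118.8], [316.1, 112.6], [320.7, 111.7], [323.8, 117.8]] plate bottom [[314.1, 162.4], [310.9, 154.9]] ptr [301.5 163.8] cup [320.5 152.7]
321.2 10.1
0 276 235 237 239 240 240 240 240 240 236 225 225 223 214 215 214 214 214 215 215 215 215 215 227 238 239 240 240 240 240 240
4 276 246 246 246 247 247 247 248 245 166 180 179 179 178 179 179 178 178 177 178 176 177 177 175 157 236 244 239 237 236 244
8 276 181 180 181 180 180 181 180 154 168 190 188 188 187 187 187 186 187 186 180 184 185 185 181 139 157 165 165 165 166 165
12 276 156 158 159 159 159 159 158 136 165 183 182 183 184 183 183 181 181 182 181 181 180 180 177 135 145 159 160 168 162 154
16 276 174 174 174 173 174 173 172 144 162 178 178 178 178 177 177 177 177 176 176 176 176 175 172 133 162 168 162 155 153 149
20 276 173 173 173 173 172 172 172 158 155 169 169 169 169 169 169 168 168 168 167 167 167 167 163 129 145 150 150 149 149 149
24 276 226 226 224 226 226 226 226 225 110 118 119 119 118 118 118 118 118 118 118 118 117 118 115 132 212 221 221 220 220 221
28 276 244 244 244 244 245 245 244 239 154  72  74  73  73  72  73  71  72  73  72  72  72  73  74 167 226 235 234 234 234 235
32 276 208 209 208 207 203 202 203 198 169  75  72  71  71  72  72  72  72  72  71  71  72  71  90 146 187 187 186 187 195 216
36 276 128 129 130 127 127 127 122 138 196 136  78  76  76  74  76  76  79  76  79  78  78  85 129 138 116 124 126 129 128 129
```

```bash
python3 - <<'E'
from h import *
import pickle
c=pickle.load(open("c5.pkl","rb"))
a=cv2.imread("pics/w5.png");g=cv2.cvtColor(a,cv2.COLOR_BGR2GRAY)
for r in range(64,128,4):print(r,' '.join(f"{q:3d}" for q in g[r,282:364:3]))
b=a[:,:,::-1].astype(int);m=(b[:,:,1]-b[:,:,2]>6)&(b[:,:,1]>110)&(b[:,:,1]>=b[:,:,0]);ys,xs=np.where(m[60:140,270:370]);print("greenish",len(xs),xs.min()+270 if len(xs) else 0,xs.max()+270 if len(xs) else 0,ys.min()+60 if len(xs) else 0,ys.max()+60 if len(xs) else 0)
E
```

```text
64 108 168 165 165 166 172 249 254 253 254 238 204 206 202 206 205 205 206 203 205 202 115 148 151 151 151 150 151
68 110 161 174 173 173 173 203 202 200 198 184 148 148 149 148 149 147 144 144 148 148 111 129 167 168 168 168 170
72 110 112 172 172 172 172 171 162 115  95  91 101 101 103 103 103  93  93 100 105 108 109 123 169 170 170 170 170
76 111 109 163 172 172 172 172 171 170 110 108 109 108 108 108 108 108 108 108 108 108 108 112 169 170 170 170 169
80 108 111 170 172 171 171 171 171 170 144 108 108 108 107 108 108 108 108 108 108 108 108 108 130 170 169 169 169
84 109 108 162 171 171 170 170 169 170 168 108 108 107 108 108 107 109 108 108 108 107 108 108 111 169 169 169 169
88 117 108 140 172 170 170 169 169 170 169 122 107 108 107 108 107 107 107 108 108 108 108 107 127 169 169 169 168
92 108 107 163 170 170 170 169 170 170 170 161 107 107 106 107 107 107 107 107 107 107 106 108 160 169 168 169 168
96 121 108 149 170 170 170 167 161 160 161 151 106  96 104 100 101 104 102 107 107 106 106 105 119 166 169 169 169
100 107 107 162 168 165 165 159 160 160 162 197 197 197 197 197 169  86  90 103 106 106 107 106 106 129 170 168 168
104 121 106 141 118 109 106 111 130 109 132 200 207 206 205 195 170  87  87  87 103 106 107 106 105 107 140 118 118
108 128 103 103 102 103  98  94  93  94 120 187 219 168 154 168 153  85  84  95 102 102 101 101 102 102 102 101 103
112  31  28  30  29  32  29  30  29  29  88 203 221 202 197 205 186  32  29  30  30  30  30  30  30  31  30  29  30
116  26  25  25  26  26  25  25  26  26  27  32  35  31  30  30  30  26  27  26  27  26  26  25  26  24  26  26  25
120  24  24  24  23  23  24  25  24  24  26  25  24  24  25  26  25  23  24  24  23  25  25  25  25  25  25  25  24
124  21  24  24  23  26  24  24  23  25  24  24  26  25  23  23  23  24  22  23  23  24  22  21  22  23  24  25  25
greenish 217 310 327 99 114
```

```bash
python3 - <<'E'
from h import *
import pickle
c=pickle.load(open("c5.pkl","rb"))
a=cv2.imread("pics/w5.png");g=cv2.cvtColor(a,cv2.COLOR_BGR2GRAY)
print(observe()["tool_rot"],c["rotation"])
for r in (2,6,10,14,18,22,26,30): print(r,"L",g[r,292:308].tolist(),"R",g[r,338:354].tolist())
for r in (46,54,60,64,68): print(r,"L",g[r,292:312].tolist(),"R",g[r,332:352].tolist())
for r in (100,103,106,108,110,112,114): print(r,g[r,304:336].tolist())
th=np.radians(-9.65);Y=np.r_[-np.sin(th),np.cos(th),0]
for u,v,z in((322,12,.223),(319,101,.03),(319,112,.03),(319,108,.045)):print(u,v,onplane(c,(u,v),z),onplane(c,(u,v),z)@Y)
E
```

```text
[ 3.14143653e+00 -3.09429152e-04 -1.68906201e-01] [ 2.85377701e+00  7.89244360e-04 -1.74001415e+00]
2 L [250, 250, 250, 251, 250, 250, 246, 227, 194, 178, 174, 173, 173, 172, 173, 173] R [167, 167, 167, 169, 173, 175, 185, 213, 234, 243, 243, 245, 249, 250, 250, 249]
6 L [222, 223, 224, 227, 226, 206, 161, 155, 168, 181, 189, 190, 190, 190, 190, 190] R [186, 186, 185, 185, 182, 173, 158, 143, 140, 166, 198, 207, 207, 208, 207, 207]
10 L [129, 129, 129, 127, 125, 121, 131, 151, 167, 178, 184, 186, 186, 186, 186, 187] R [183, 184, 183, 183, 179, 168, 153, 136, 120, 108, 114, 118, 119, 119, 119, 119]
14 L [173, 173, 172, 172, 164, 145, 134, 150, 164, 173, 179, 181, 180, 181, 181, 180] R [178, 179, 178, 178, 174, 164, 149, 135, 126, 137, 162, 170, 170, 171, 171, 171]
18 L [173, 173, 172, 172, 166, 150, 133, 147, 159, 168, 174, 175, 175, 175, 175, 175] R [173, 173, 173, 172, 169, 159, 146, 131, 121, 131, 152, 154, 153, 153, 152, 150]
22 L [184, 182, 183, 182, 181, 169, 142, 131, 136, 143, 147, 147, 148, 148, 148, 148] R [145, 145, 145, 146, 143, 136, 126, 118, 118, 136, 153, 165, 168, 168
[... 1955 characters left out ...]
53, 125, 93, 85, 85, 84, 84, 84, 87]
110 [100, 101, 101, 100, 103, 121, 158, 186, 191, 202, 227, 242, 243, 236, 197, 171, 167, 168, 171, 180, 195, 199, 194, 174, 135, 100, 90, 89, 89, 89, 90, 90]
112 [30, 29, 29, 30, 43, 88, 151, 193, 203, 207, 214, 221, 224, 217, 202, 195, 196, 197, 200, 203, 205, 206, 204, 186, 131, 64, 32, 29, 28, 29, 30, 29]
114 [28, 26, 26, 26, 31, 59, 106, 144, 154, 160, 175, 193, 188, 164, 154, 153, 153, 153, 153, 154, 154, 153, 152, 137, 89, 43, 27, 27, 26, 26, 26, 26]
322 12 [0.6293 0.1507 0.223 ] 0.2540566239610428
319 101 [0.5759 0.1626 0.03  ] 0.25683684510961513
319 112 [0.5637 0.1647 0.03  ] 0.25686205503036696
319 108 [0.5687 0.1637 0.045 ] 0.25671435053674835
```

The tab top projects where an upright, seated carrier should (front edge at row ≈23, centre column 322). The pointer clip's centre is at column ≈319, which is 0 to 3 mm off depending on the view. The gripper is clear, so I'm handing in.

```bash
python3 -c "
from workcell import *
print(job_done())"
```

```text
the job is handed in; nothing more can be done
None
```

The cup carrier is hooked on the rail, slid under the keeper bar and hanging free and upright, with its middle 0 to 3 mm from the pointer depending on the camera view; the job was handed in at about 12 s, and I did not go near the tray carrier or beaker.

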